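# Open the paste jar at the book-mending bench

### The job

Get the paste jar ready for mending books: take the orange keeper plate out of the storage rack, stand it on edge in the empty slot of the jar stand, fully down, and let go of it, so that the square jar cannot turn. Then unscrew the tight green cap anticlockwise just until it comes free, lift it straight off and finish still holding it in the gripper, level and centred over the open jar with about 2 cm of air between them. The keeper plate must stay in its slot, the jar down in its stand and not twisted, and everything else on the bench where it is.

Things in the scene. Friction and masses are not known exactly. Their poses are not given: they have to be found in the camera images.
- stand: Jar stand fixed to the bench, left or right: wooden base 118 x 120 mm, 8 mm thick, the jar in its middle (up to 8 mm off along y). Origin: underside of the base, middle of the jar's place. x points from the plate slot to a wooden fence (44 mm above the bench, its face 33 mm from the origin) that the jar stands against; y runs along the slot and the fence; z up.
- slot (a point): Floor of the stand's plate slot at its middle: 38.5 mm from the stand's origin along its -x, 8 mm above the bench. The slot is two upright aluminium channels, one at each end, open at the top; inside it is 10.5 mm wide (along stand x) and 94 mm long (along stand y); straight walls 34 mm high above this floor, then flared to a 22 mm wide mouth 49 mm above the floor. Axes as the stand.
- jar: White square plastic paste jar with a blue band, 64 x 64 mm and 52 mm high (flat shoulder), with a round neck of 34 mm diameter up to 86 mm; about 0.45 kg, loose on the 8 mm base, against the fence. Origin: centre of its underside; z up, sides along x and y. Not braced until the keeper plate is in the slot.
- jar_rim (a point): Centre of the top of the jar's neck, 86 mm above the jar's underside (94 mm above the bench).
- cap_center (a point): Centre, half-way up, of the round ribbed green cap: 52 mm diameter, 24 mm high, 40 g. Screwed on, its lower edge is 14 mm above the jar's shoulder and its top 98 mm above the bench. It is tight: about 0.35 N m to turn, evenly all the way, so grip it firmly (30 to 50 N). z up. Quarter-turn cap held by two lugs: no rise while turning.
- cap: The same green cap: origin at the centre of its lower edge (12 mm below cap_center), z up.
- thread (a joint): How far the cap has been turned on the jar, rad: 0 tight, grows anticlockwise seen from above; the lugs come free at about 1.05; hard stop at 1.45. Aim for 1.15 to 1.35, then lift straight up: it is clear of the neck after 20 mm.
- keeper: Orange keeper plate upright in one of the rack's slots: 90 mm wide (y), 8 mm thick (x), 60 mm high, plus a tab on the middle of its top edge, 30 mm wide, 8 mm thick, 60 to 108 mm above its lower edge. 0.1 kg. Origin: middle of its lower edge, z up. Either way round fits.
- keeper_grip (a point): Middle of the keeper plate's tab, 88 mm above the plate's lower edge; axes as the plate. Take the tab by its 30 mm width (fingers along the plate): in the slot it stands 38 mm from the jar's axis, with no room for a finger between tab and cap.
- rack: Grey storage rack fixed to the bench, 140 x 120 mm: base 8 mm thick, three slots 45 mm apart along its x, each 26 mm deep, running along its y. Origin: centre of its underside. The plates stand in the slots in any order.
- divider_white: White divider plate in a rack slot, 90 x 8 mm, 56 mm high, no tab; leave alone. Origin: middle of its lower edge.
- divider_blue: Blue divider plate in a rack slot, same size, no tab; leave alone. Origin: middle of its lower edge.
- book: Red book lying at the far side, 150 x 210 x 26 mm; origin centre of its underside; leave alone.
- tape_roll: Roll of brown tape lying flat, 100 mm diameter, 48 mm high; origin centre of its underside; leave alone.
- mug: Blue mug, 76 mm diameter, 90 mm high; origin centre of its underside; leave alone.
- brush: Paste brush lying at the far side; leave alone.
- spray: Amber bottle, 60 mm diameter, 150 mm high; origin centre of its underside; leave alone.
- notebook: Green notebook, 120 x 170 x 18 mm; origin centre of its underside; leave alone.
Not all that is in view belongs to the job. There is more than one size of the jar; the one meant has the size given above.

How it is judged:
By the outcome, as a careful person would: the job done as asked, in the order asked, and still so for the second after the job is handed in, while the arm keeps its last pose, push and grip.
It also fails if it takes over 56 s, if anything falls off the work surface, if the arm or the gripper's body presses on something with over 40 N, if the wrist force passes 120 N, or if a joint passes its speed limit or range.

### The arm

A 6-joint arm with a two-finger parallel gripper is mounted at the origin on the work surface. World frame = base frame: x ahead of the robot, y to its left, z up, the work surface at z = 0. Lengths are in m, angles in rad, forces in N, time in s.
With the tool pointing down it reaches from about 0.35 to 0.975 m from the base axis. Payload 4.9 kg.
Tool frame: the origin (TCP) lies at the very end of the fingers, on their centre line; the grasp point (between the pads) lies 19 mm behind it; z points along the fingers, x is the direction in which the jaws open and shut, and the axes are right-handed (so a half turn about z gives the same grasp; the last joint's range is limited). The gripper opens to 85 mm and grips with 20 to 120 N. Pads are 22 mm wide; open, the fingers measure 114 mm over their backs; the gripper's body (76 mm by 85 mm) begins 54 mm behind the grasp point. The pads swing forward as they close: fully open they stand 13 mm farther back than shut.
Start: joints at [-1.433, 0.053, 1.613, -0, 1.476, -0.119], TCP at [0.159, -0.604, 0.231] pointing down, gripper open.
Joint ranges: [-3.01, 3.01], [-1.01, 2.22], [0.06, 2.58], [-1.02, 4.17], [0.09, 2.62], [-3.14, 3.14]. Speed limits (rad/s): [2.57, 2.57, 3.14, 3.14, 3.14, 3.14].

### API

Orientations are given as a unit quaternion [w, x, y, z].
In Python, from plant import manip, imaging gives the robot as it stands.
- The arm moves only by the shell command python3 -m pendant 'ROWS'. ROWS is JSON, a list that holds one entry, the list of rows, each a list of 7 numbers: the turn, a rotation vector about the world's x, y, z in units of pi rad (1.0 is pi rad), then the shift along the world's x, y, z in units of 250 mm (1.0 is 250 mm), then the opening, from 0 (shut) to 1 (fully open). In form: [[[ax, ay, az, tx, ty, tz, claw], ...]]. A call has 1 to 20 rows; each row shifts and turns the commanded pose from where the row before left it; what a row does not reach is not made up. A row lasts 1/8 s, in which the tool goes at most 62.5 mm and 10.7 degrees, less where a joint would pass 70% of its speed; a pose out of reach is approached as far as the arm can. A call with a number of a shift or a turn outside -1 to 1 is refused whole. A call with a gripper value outside its range is refused whole. The fingers move at their own pace and stop on an object; the grip force is fixed at half the most. Time passes only in rows, so rows that do not move let the fingers close. It gives the time, the measured TCP pose, the force and the opening at its end, in the units of the state.
- manip.state(): the state, without advancing time (a new reading comes with each control period).
- imaging.grab_frame(name): name is "side" or "top"; returns a dict with "frame" (400x640x3 uint8, blue, green, red), "mtx" (3x3 intrinsics, pixels), "world_to_cam" (4x4, takes a point from world to camera coordinates). Camera axes: x right, y down, z forward; pixel columns grow to the right and rows downward; lengths in m; the calibration is good to about 2 mm. A picture is of the moment at which its call begins. There is no depth.
- manip.job_done(): hands the job in, once; it reports no verdict.
The state is a dict: "time": time; "joint_pos": joint angles; "joint_vel": joint speeds; "joint_efforts": joint torques, N m; "tool_pos": TCP position; "tool_rot": TCP orientation; "contact_force": force on the tool from outside, world axes, zero at the start; "ft_torque": the same for the moment, N m; "gripper_width": opening from 0.0 (shut) to 1.0 (fully open).
Only numpy, scipy, OpenCV 4.12 (cv2) and the standard library are available. Lean on these libraries where they do the work, as an engineer would, in place of code of your own. Each camera call takes 0.05 s, during which the arm holds its last target. There are 200 camera calls.

## Working session

There is one attempt and no reset: what is moved stays moved. The work goes in short steps, Python scripts to look and compute and a shell command to move; the robot and the scene stay as the last step left them, time stands still between calls to the robot, and variables do not carry over. Pictures are saved under pics/ and viewed, about 8 in all and at most 12, crops included, and the job is handed in when it is done.

```bash
mkdir -p pics; ls; cat > h.py <<'E'
import numpy as np, cv2
from plant import manip, imaging
def grab(n):
    d=imaging.grab_frame(n); return np.array(d["frame"]),np.array(d["mtx"]),np.array(d["world_to_cam"])
def ray(uv,K,T,z):
    d=T[:3,:3].T@np.linalg.solve(K,[uv[0],uv[1],1.]); c=-T[:3,:3].T@T[:3,3]
    return c+d*(z-c[2])/d[2]
def proj(p,K,T):
    q=K@(T[:3,:3]@np.array(p)+T[:3,3]); return q[:2]/q[2]
E
python3 - <<'E'
from h import *
for n in("top","side"):
    f,K,T=grab(n); cv2.imwrite(f"pics/{n}0.png",f); np.savez(f"pics/{n}0.npz",f=f,K=K,T=T); print(n,K.round(1).tolist(),(-T[:3,:3].T@T[:3,3]).round(3),T[:3,:3].round(2).tolist())
print(manip.state())
E
```

```text
pics
top [[491.3, 0.0, 322.3], [0.0, 491.3, 203.5], [0.0, 0.0, 1.0]] [ 0.281 -0.009  1.262] [[0.02, -1.0, -0.01], [-0.98, -0.02, -0.19], [0.19, 0.01, -0.98]]
side [[361.0, 0.0, 316.9], [0.0, 361.0, 206.0], [0.0, 0.0, 1.0]] [-0.138  0.606  0.698] [[-0.69, -0.72, 0.01], [-0.42, 0.39, -0.82], [0.59, -0.57, -0.57]]
{'time': 0.1, 'joint_pos': array([-1.43298569e+00,  5.33045255e-02,  1.61413933e+00, -1.46055458e-05,
        1.47600958e+00, -1.19016281e-01]), 'joint_vel': array([ 0.00217805, -0.00125724, -0.00355575, -0.00148582,  0.00076596,
        0.00106782]), 'joint_efforts': array([ 1.22586193e-04, -3.94906068e+01, -3.71362352e+01, -9.91169395e-05,
        3.94961433e-03,  1.93906821e-06]), 'tool_pos': array([ 0.15866725, -0.60394622,  0.23018785]), 'tool_rot': array([-6.46486637e-04,  7.91837448e-01, -6.10731193e-01, -6.69130951e-04]), 'contact_force': array([-0.47023036,  0.33845637,  0.59209991]), 'ft_torque': array([0.00437158, 0.04080213, 0.01307399]), 'gripper_width': 1.002200565048451}
```

View pics/top0.png

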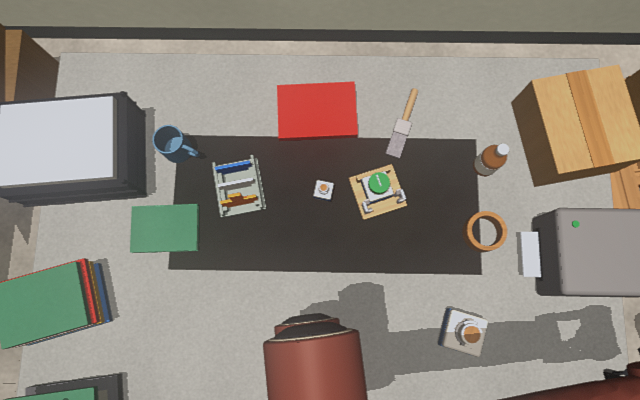

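View pics/side0.png

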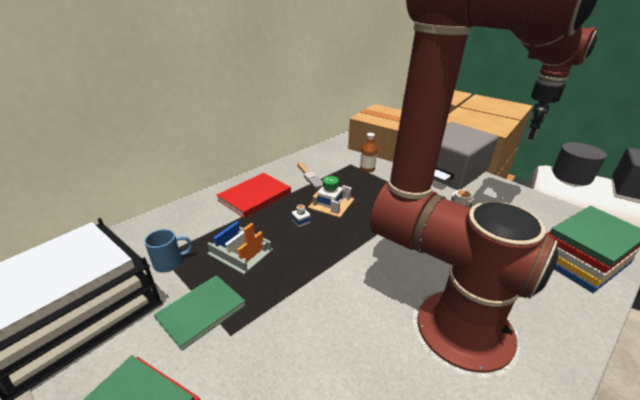

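The top view shows the rack near (238,187) with the orange keeper in its near slot, and the stand near (380,192) with the green cap and the slot channels on the robot side. The side view shows the same layout, with a decoy jar at (323,189) in the top view. Next I'll zoom in.

```bash
python3 - <<'E'
from h import *
d=np.load("pics/top0.npz"); f=d['f']
a=cv2.resize(f[145:230,200:275],None,fx=5.3,fy=5.3,interpolation=cv2.INTER_CUBIC)
b=cv2.resize(f[155:230,340:415],None,fx=5.3,fy=5.3,interpolation=cv2.INTER_CUBIC)
a=a[:b.shape[0]+52];b=cv2.copyMakeBorder(b,0,a.shape[0]-b.shape[0],0,0,cv2.BORDER_CONSTANT)
cv2.imwrite("pics/crop1.png",np.hstack([a,b])); print(a.shape)
for n in("top","side"):
    d=np.load(f"pics/{n}0.npz"); f,K,T=d['f'],d['K'],d['T']; h=cv2.cvtColor(f,cv2.COLOR_BGR2HSV)
    for nm,lo,hi,roi in(("cap",(50,120,40),(80,255,255),(340,160,415,230) if n=="top" else (310,165,355,220)),("keeper",(8,190,60),(22,255,255),(200,145,275,230) if n=="top" else (200,210,290,280)),("wood",(10,60,120),(25,185,255),(340,155,415,225))):
        x0,y0,x1,y1=roi
        m=np.zeros(f.shape[:2],np.uint8); m[y0:y1,x0:x1]=cv2.inRange(h[y0:y1,x0:x1],lo,hi)
        ys,xs=np.nonzero(m); 
        if len(xs)==0: print(n,nm,"none");continue
        r=cv2.minAreaRect(np.c_[xs,ys].astype(np.float32)); z={"cap":.098,"keeper":.11,"wood":.008}[nm]
        print(n,nm,len(xs),(xs.min(),ys.min(),xs.max(),ys.max()),(xs.mean().round(1),ys.mean().round(1)),np.round(r[0],1),np.round(r[1],1),round(r[2],1),"ray",ray(r[0],K,T,z).round(3))
        if nm=="wood" and n=="top": print([ray(p,K,T,.008).round(3).tolist() for p in cv2.boxPoints(r)])
E
```

```text
(450, 398, 3)
top cap 277 (np.int64(369), np.int64(173), np.int64(388), np.int64(193)) (np.float64(378.8), np.float64(183.0)) [378.5 183. ] [20. 19.] 90.0 ray [ 0.562 -0.131  0.098]
top keeper 3 (np.int64(244), np.int64(197), np.int64(254), np.int64(197)) (np.float64(247.7), np.float64(197.0)) [249. 197.] [10.  0.] 180.0 ray [0.52  0.181 0.11 ]
top wood 1096 (np.int64(349), np.int64(164), np.int64(406), np.int64(219)) (np.float64(376.6), np.float64(193.0)) [377.4 191. ] [44.6 46.8] 71.6 ray [ 0.562 -0.137  0.008]
[[0.598, -0.061, 0.008], [0.64, -0.178, 0.008], [0.527, -0.213, 0.008], [0.486, -0.098, 0.008]]
side cap 156 (np.int64(323), np.int64(176), np.int64(338), np.int64(189)) (np.float64(330.7), np.float64(182.4)) [330.5 182.5] [13. 15.] 90.0 ray [ 0.551 -0.12   0.098]
side keeper 453 (np.int64(238), np.int64(224), np.int64(261), np.int64(259)) (np.float64(250.4), np.float64(243.0)) [251.3 242.1] [20.2 34.8] 18.4 ray [0.47  0.245 0.11 ]
side wood 263 (np.int64(340), np.int64(155), np.int64(414), np.int64(216)) (np.float64(367.0), np.float64(196.0)) [370.1 180.4] [52.1 77.5] 74.2 ray [ 0.564 -0.349  0.008]
```

View pics/crop1.png

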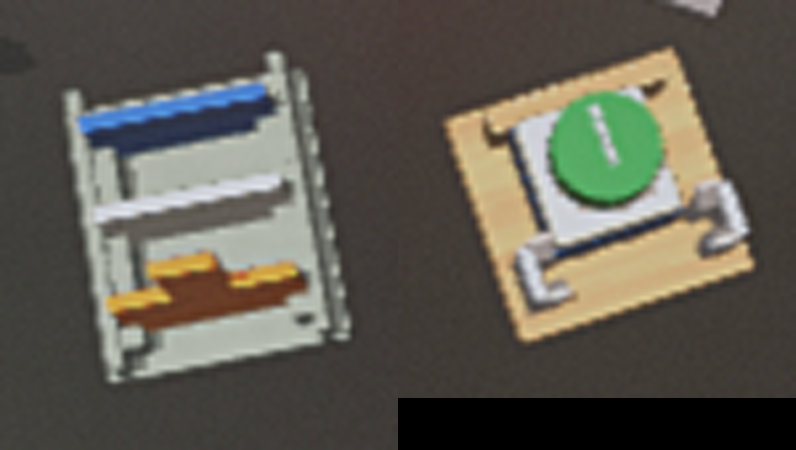

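The crop shows the keeper's tab top near full-image pixel (234,195), with the plate edge running about 10° off. The slot channels sit near (363,208) and (396,196), and the stand is at about 18°. I'll measure these more finely.

```bash
python3 - <<'E'
from h import *
d=np.load("pics/top0.npz"); f,K,T=d['f'],d['K'],d['T']
h=cv2.cvtColor(f,cv2.COLOR_BGR2HSV); g=lambda p,z:ray(p,K,T,z)
def comps(m,x0,y0,z,mn=3):
    n,l,s,c=cv2.connectedComponentsWithStats(m)
    for i in range(1,n):
        if s[i,4]>=mn: print("  ",s[i],(c[i]+[x0,y0]).round(1),"->",g(c[i]+[x0,y0],z).round(4))
m=cv2.inRange(h[185:212,215:260],(8,120,150),(30,255,255)); print("orange tops @.116"); comps(m,215,185,.116); print("@.068");comps(m,215,185,.068)
ys,xs=np.nonzero(m); print(np.c_[xs+215,ys+185].tolist() if len(xs)<90 else len(xs))
m=cv2.inRange(h[185:216,355:410],(0,0,120),(179,60,255)); m2=m.copy()
print("channels"); comps(m,355,185,.057)
for r in h[185:216,355:410]: print(''.join('#' if (p[1]<60 and p[2]>120) else 'w' if 8<p[0]<28 and p[1]>=60 and p[2]>140 else '.' for p in r))
E
```

```text
orange tops @.116
   [13  8 13  5 38] [233.8 194.7] -> [0.5237 0.2162 0.116 ]
   [29 10 12  4 34] [249.2 196.4] -> [0.5203 0.1793 0.116 ]
   [ 5 14 12  5 36] [225.6 201. ] -> [0.5082 0.2351 0.116 ]
@.068
   [13  8 13  5 38] [233.8 194.7] -> [0.5339 0.2256 0.068 ]
   [29 10 12  4 34] [249.2 196.4] -> [0.5303 0.1872 0.068 ]
   [ 5 14 12  5 36] [225.6 201. ] -> [0.5177 0.2453 0.068 ]
108
channels
   [  7   0  32  27 278] [374.4 196.4] -> [ 0.5373 -0.125   0.057 ]
   [41  4 10 13 75] [400.7 194.4] -> [ 0.5435 -0.1906  0.057 ]
wwwwwww..#####...........##........wwwwwwwwww..........
wwwwwww..#####....................##wwwwwwwww..........
wwwwwwww.#####....................###wwwwwwww..........
wwwwwwww..#####..................####wwwwwwwww.........
wwwwwwww..#####..................#####wwww######.......
wwwwwwwww..####.................######www#######.......
wwwwwwwww..#####...............#######www########......
wwwwwwwww..######.............########ww.########......
wwwwwwwwww..#######.........###########w.########......
wwwwwwwwww..###########..#############....#...####.....
wwwwwwwwww..
[... 463 characters left out ...]
wwwwwwwwwwwwwww..wwwwwww....
...wwww.####....wwwwwwwwwwwwwwwwwwwwwwwwwwwwwwwwwwww...
....www.####..wwwwwwwwwwwwwwwwwwwwwwwwwwwwwwwwwwwwww...
....www..###wwwwwwwwwwwwwwwwwwwwwwwwwwwwwwwwwwwww......
....wwww.###wwwwwwwwwwwwwwwwwwwwwwwwwwwwwwwwww.........
....wwww.####w###wwwwwwwwwwwwwwwwwwwwwwwwww............
.....www..########wwwwwwwwwwwwwwwwwwwwww...............
.....wwww.########wwwwwwwwwwwwwwwwwww..................
.....wwww..######wwwwwwwwwwwwwwwww.....................
......www.......wwwwwwwwwwwwwww........................
......wwww...wwwwwwwwwwwwwww...........................
......wwwwwwwwwwwwwwwwwww..............................
.......wwwwwwwwwwwwwww.................................
```

```bash
python3 - <<'E'
from h import *
d=np.load("pics/top0.npz"); f,K,T=d['f'],d['K'],d['T']
a=np.radians(18.5);R=np.array([[np.cos(a),-np.sin(a)],[np.sin(a),np.cos(a)]])
B=np.array([.563,-.1375])
for nm,p,z in(("Lweb outer near corner",(364.5,211),.057),("Lweb outer far corner",(361.8,202),.057),("Rweb far",(402.5,188.8),.057),("Rweb near",(405.5,198.5),.057),("L near flange end",(372.5,209.5),.057),("R near flange end",(397.5,200.5),.057),("R far flange end",(395.5,190),.057),("cap",(378.7,183),.098)):
    q=ray(p,K,T,z)[:2]; print(nm,q.round(4),"in base frame mm",((q-B)@R*1000).round(1))
s=manip.state(); print(s['tool_pos'],s['joint_pos'])
E
```

```text
Lweb outer near corner [ 0.4998 -0.1001] in base frame mm [-48.   55.5]
Lweb outer far corner [ 0.5226 -0.0934] in base frame mm [-24.3  54.7]
Rweb far [ 0.558  -0.1954] in base frame mm [-23.2 -53.3]
Rweb near [ 0.5332 -0.2025] in base frame mm [-48.9 -52.2]
L near flange end [ 0.5039 -0.12  ] in base frame mm [-50.5  35.3]
R near flange end [ 0.5278 -0.1825] in base frame mm [-47.7 -31.5]
R far flange end [ 0.5546 -0.1778] in base frame mm [-20.8 -35.6]
cap [ 0.5621 -0.1315] in base frame mm [1.1 6. ]
[ 0.15866725 -0.60394622  0.23018785] [-1.43298569e+00  5.33045255e-02  1.61413933e+00 -1.46055458e-05
  1.47600958e+00 -1.19016281e-01]
```

```bash
python3 -m pendant '[[[0,0,-0.02,0.081,0.182,0,1],[0,0,0,0.081,0.182,0,1],[0,0,0,0.081,0.182,0,1],[0,0,0,0.081,0.182,0,1],[0,0,0,0.081,0.182,0,1],[0,0,0,0.081,0.182,0,1],[0,0,0,0.081,0.182,0,1],[0,0,0,0.081,0.182,0,1],[0,0,0,0.081,0.182,0,1],[0,0,0,0.081,0.182,0,1],[0,0,0,0.081,0.182,0,1],[0,0,0,0.081,0.182,0,1],[0,0,0,0.081,0.182,0,1],[0,0,0,0.081,0.182,0,1],[0,0,0,0.081,0.182,0,1],[0,0,0,0.081,0.182,0,1],[0,0,0,0.081,0.182,0,1],[0,0,0,0.081,0.182,0,1],[0,0,0,0,0,0,1],[0,0,0,0,0,0,1]]]'
python3 - <<'E'
from h import *
s=manip.state(); print(s['joint_pos'])
f,K,T=grab("side"); g=f[150:300,170:330]; cv2.imwrite("pics/s1.png",cv2.resize(g,None,fx=4,fy=4,interpolation=cv2.INTER_CUBIC))
E
```

```text
time: 2.6
tool_pos: [0.5228, 0.2143, 0.2306]
tool_rot: [0.001, 0.772, -0.635, -0.0]
contact_force: [0.0, -0.2, 0.1]
gripper_width: 0.998
[ 2.57448403e-01 -8.84723738e-02  1.75340116e+00 -3.95387780e-04
  1.47815533e+00  1.63401498e+00]
```

View pics/s1.png

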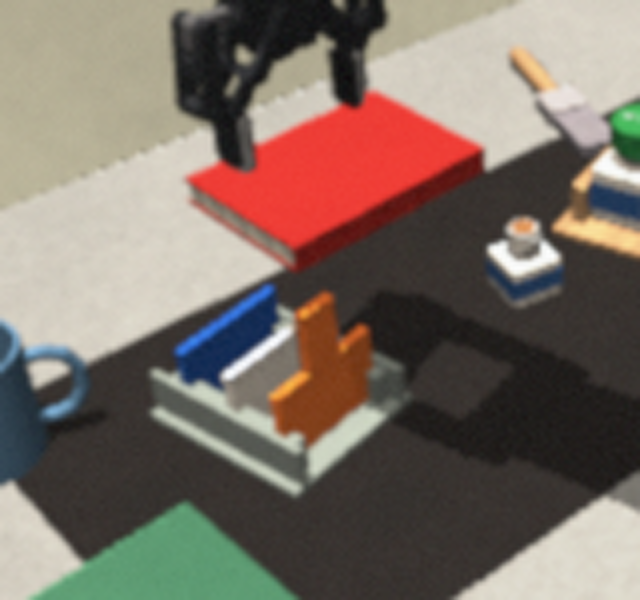

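The side view shows the gripper open above the rack. The tab top is at about (249,225) and the finger tips at about (230,191) and (257.5,176). I'll check these against projections.

```bash
python3 - <<'E'
from h import *
d=np.load("pics/side0.npz"); K,T=d['K'],d['T']
print("tab top proj",proj((.5237,.2162,.116),K,T),"tip mid proj",proj((.5228,.2143,.2436),K,T), "tip L/R", [proj((.5228-.19*s*.0425,.2143+.98*s*.0425,.2436),K,T).round(1) for s in(1,-1)])
f=d['f'];h=cv2.cvtColor(f,cv2.COLOR_BGR2HSV)
m=cv2.inRange(h[220:262,232:268],(5,150,60),(25,255,255))
for r in m[:16]: print(''.join('#' if p else '.' for p in r))
E
```

```text
tab top proj [248.15879084 225.76088275] tip mid proj [243.69974178 183.88021706] tip L/R [array([230.7, 191.5]), array([255.8, 176.7])]
....................................
....................................
....................................
.................####...............
................######..............
..............########..............
.............#########..............
............##########..............
............##########..............
............##########..............
.............#########..............
.............#########.....###......
.............#########...#####......
.............#########...######.....
.............#########..#######.....
.............#########.########.....
```

```bash
python3 -m pendant '[[[0,0,0,0.004,0.008,-0.15,1],[0,0,0,0,0,-0.15,1],[0,0,0,0,0,-0.15,1],[0,0,0,0,0,-0.1,1],[0,0,0,0,0,-0.06,1],[0,0,0,0,0,0,1],[0,0,0,0,0,0,0],[0,0,0,0,0,0,0],[0,0,0,0,0,0,0],[0,0,0,0,0,0,0],[0,0,0,0,0,0,0],[0,0,0,0,0,0,0],[0,0,0,0,0,0,0],[0,0,0,0,0,0,0]]]'
```

```text
time: 4.4
tool_pos: [0.5248, 0.2168, 0.0796]
tool_rot: [-0.001, 0.772, -0.635, 0.0]
contact_force: [-0.6, 1.0, 4.9]
gripper_width: 0.342
```

```bash
python3 -m pendant '[[[0,0,0,0,0,0.04,0],[0,0,0,0,0,0.06,0],[0,0,0,0,0,0.1,0],[0,0,0,0,0,0.15,0],[0,0,0,0,0,0.15,0],[0,0,0,0,0,0,0],[0,0,0,0,0,0,0]]]'
python3 - <<'E'
from h import *
s=manip.state(); p=s['tool_pos']; t=np.array([.527,-.1485,.0716+.070+.008])
print("delta units",((t-p)/.25).round(4)); 
E
```

```text
time: 5.28
tool_pos: [0.5235, 0.2163, 0.2031]
tool_rot: [0.001, 0.772, -0.635, -0.0]
contact_force: [0.1, -0.8, -0.5]
gripper_width: 0.34
delta units [ 0.0138 -1.4592 -0.2141]
```

```bash
python3 -m pendant '[[[0,0,0,0.0138,-0.06,0,0],[0,0,0,0,-0.1,0,0],[0,0,0.01,0,-0.14,0,0],[0,0,0.01,0,-0.14,0,0],[0,0,0.01,0,-0.14,0,0],[0,0,0.012,0,-0.14,0,0],[0,0,0,0,-0.14,0,0],[0,0,0,0,-0.14,0,0],[0,0,0,0,-0.14,0,0],[0,0,0,0,-0.14,0,0],[0,0,0,0,-0.1,0,0],[0,0,0,0,-0.06,0,0],[0,0,0,0,-0.02,0,0],[0,0,0,0,0,-0.08,0],[0,0,0,0,0,-0.08,0],[0,0,0,0,0,0,0],[0,0,0,0,0,0,0],[0,0,0,0,0,0,0]]]'
python3 - <<'E'
from h import *
f,K,T=grab("side"); g=f[140:225,290:370]; np.savez("pics/s2.npz",f=f,K=K,T=T)
f2,K2,T2=grab("top"); np.savez("pics/t2.npz",f=f2,K=K2,T=T2); g2=f2[155:230,340:420]
g2=cv2.copyMakeBorder(g2,0,10,0,0,cv2.BORDER_CONSTANT)
cv2.imwrite("pics/c2.png",cv2.resize(np.hstack([g,g2]),None,fx=5,fy=5,interpolation=cv2.INTER_CUBIC))
E
```

```text
time: 7.52
tool_pos: [0.5283, -0.1485, 0.1647]
tool_rot: [-0.0, 0.813, -0.583, 0.001]
contact_force: [0.1, -0.1, -0.2]
gripper_width: 0.343
```

View pics/c2.png

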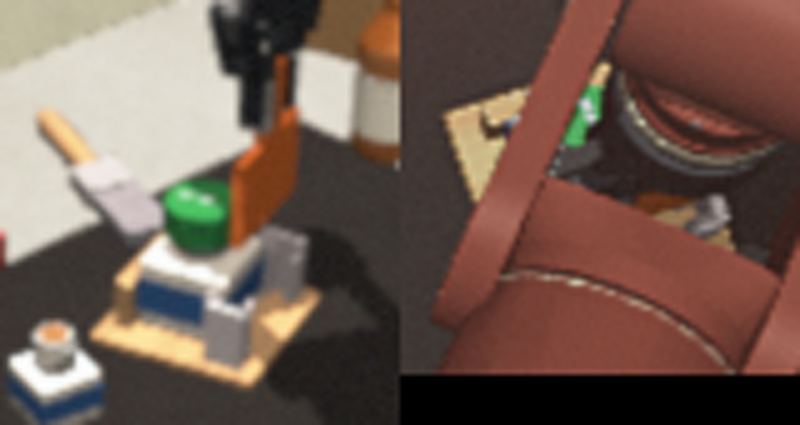

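The side crop shows the keeper held upright just above the slot, with its lower corners at about (337,188) and (350,178). The channel tops are at about (335,200) and (347,187). The top view is blocked by the arm. I'll compare these with the projected model.

```bash
python3 - <<'E'
from h import *
d=np.load("pics/side0.npz"); f0,K,T=d['f'],d['K'],d['T']; f=np.load("pics/s2.npz")['f']
a=np.radians(18.6); ux=np.array([np.cos(a),np.sin(a),0]); uy=np.array([-np.sin(a),np.cos(a),0])
c=np.array([.5283,-.1485,0]); zb=.1647-.0716
for s in(1,-1):
  for e in(1,-1):
    print("keeper corner y%+d x%+d bottom"%(s,e),proj(c+uy*.045*s+ux*.004*e+[0,0,zb],K,T).round(1)," top",proj(c+uy*.045*s+ux*.004*e+[0,0,zb+.06],K,T).round(1))
S=np.array([.527,-.1485,0])
for s in(1,-1):
  for e in(1,-1):
    print("channel web y%+d x%+d top"%(s,e),proj(S+uy*.047*s+ux*.011*e+[0,0,.057],K,T).round(1))
h=cv2.cvtColor(f,cv2.COLOR_BGR2HSV); 
def ch(p): 
  return 'O' if p[0]<25 and p[1]>170 and p[2]>50 else 'g' if 50<p[0]<80 and p[1]>120 else '#' if p[1]<75 and p[2]>165 else '+' if p[1]<75 and p[2]>105 else 'w' if 8<p[0]<28 and p[1]>75 and p[2]>120 else '.'
print("cols 320-358"); 
for v in range(158,216): print(v,''.join(ch(p) for p in h[v,320:358]))
E
```

```text
keeper corner y+1 x+1 bottom [334.6 189.6]  top [335.3 172.9]
keeper corner y+1 x-1 bottom [336.9 190.2]  top [337.7 173.6]
keeper corner y-1 x+1 bottom [346.2 176.9]  top [347.2 160.9]
keeper corner y-1 x-1 bottom [348.4 177.5]  top [349.5 161.4]
channel web y+1 x+1 top [332.3 199. ]
channel web y+1 x-1 top [338.5 200.8]
channel web y-1 x+1 top [344.3 185.5]
channel web y-1 x-1 top [350.2 187.2]
cols 320-358
158 ##################........O..#########
159 ##################........O..#########
160 ##################........O..#########
161 ##################..........w#########
162 ##################.......OOOOw########
163 ##################.......OOOOw########
164 ##################.......OOOOw+#######
165 ##################++.....OOOO...++####
166 ####################+....OOOO.....++##
167 #####################wwOOOOOO.......++
168 #####################wOOOOOOO.........
169 ####################wOOOOOOOO.........
170 ###################wOOOOOOOOO.........
171 ################+wwOOOOOOOOOO.........
172 #############++..wOOOOOOOOOOO.........
173 ###########++....OOOOOOOOOOOO.........
[... 1106 characters left out ...]
w++wwwww....
200 ..........+####+..+##+wwwwwwwwwwww....
201 ..........+######++##wwwwwwwwwwww.....
202 ..........++++######+wwwwwwwwwww......
203 +++........++++++##+wwwwwwwwwww.......
204 ++++++....++++++++++wwwwwwwwwww.......
205 www+++++++++++++++++wwwwwwwwww........
206 wwwwww++++++++++++++wwwwwwwww.........
207 wwwwwwwww+++++++++++wwwwwwww..........
208 wwwwwwwwwww+++++++++wwwwwww...........
209 wwwwwwwwwww+++++++++wwwwww............
210 wwwwwwwwwww+++++++++wwwww.............
211 wwwwwwwwwww++++++++wwwww..............
212 ...wwwwwwwwww.+++++wwwww..............
213 ......wwwwwwwwwww#wwwww...............
214 ..........wwwwwwwwwwwww...............
215 .............wwwwwwwww................
```

```bash
python3 -m pendant '[[[0,0,0,-0.005,0,-0.06,0],[0,0,0,0,0,-0.06,0],[0,0,0,0,0,-0.03,0],[0,0,0,0,0,-0.02,0],[0,0,0,0,0,0,0]]]'; python3 -m pendant '[[[0,0,0,0,0,-0.015,0],[0,0,0,0,0,-0.015,0],[0,0,0,0,0,-0.015,0],[0,0,0,0,0,0,0]]]'
```

```text
time: 8.25
tool_pos: [0.5263, -0.1484, 0.1208]
tool_rot: [0.0, 0.812, -0.583, -0.0]
contact_force: [-0.6, 1.1, -0.8]
gripper_width: 0.337
time: 8.75
tool_pos: [0.5281, -0.1488, 0.111]
tool_rot: [-0.001, 0.812, -0.583, 0.002]
contact_force: [5.3, 0.8, 0.4]
gripper_width: 0.338
```

```bash
python3 -m pendant '[[[0,0,0,0.006,0.002,-0.01,0],[0,0,0,0,0,-0.015,0],[0,0,0,0,0,-0.015,0],[0,0,0,0,0,0,0]]]'; python3 -m pendant '[[[0,0,0,0,0,-0.015,0],[0,0,0,0,0,-0.015,0],[0,0,0,0,0,0,0]]]'
```

```text
time: 9.25
tool_pos: [0.5283, -0.1478, 0.0995]
tool_rot: [-0.0, 0.812, -0.583, 0.0]
contact_force: [5.6, 1.7, -0.4]
gripper_width: 0.339
time: 9.62
tool_pos: [0.5284, -0.1479, 0.0922]
tool_rot: [-0.0, 0.812, -0.583, 0.0]
contact_force: [5.2, 1.2, -0.1]
gripper_width: 0.337
```

```bash
python3 -m pendant '[[[0,0,0,0.003,0.001,-0.015,0],[0,0,0,0,0,-0.015,0],[0,0,0,0,0,-0.012,0],[0,0,0,0,0,-0.008,0],[0,0,0,0,0,0,0]]]'; python3 -m pendant '[[[0,0,0,0,0,-0.006,0],[0,0,0,0,0,0,0]]]'
```

```text
time: 10.25
tool_pos: [0.5287, -0.1476, 0.0797]
tool_rot: [-0.0, 0.812, -0.583, -0.0]
contact_force: [5.9, 1.1, 1.1]
gripper_width: 0.344
time: 10.5
tool_pos: [0.5289, -0.1475, 0.0796]
tool_rot: [-0.0, 0.813, -0.583, -0.0]
contact_force: [1.8, 3.8, 8.1]
gripper_width: 0.34
```

```bash
python3 -m pendant '[[[0,0,0,0,0,0.004,1],[0,0,0,0,0,0,1],[0,0,0,0,0,0,1],[0,0,0,0,0,0,1],[0,0,0,0,0,0,1],[0,0,0,0,0,0.04,1],[0,0,0,0,0,0.1,1],[0,0,0,0,0,0.16,1],[0,0,0,0,0,0.16,1],[0,0,0,0,0.15,0.1,1],[0,0,0,0,0.2,0,1],[0,0,0,0,0.2,0,1],[0,0,0,0,0.2,0,1],[0,0,0,0,0,0,1],[0,0,0,0,0,0,1]]]'
python3 - <<'E'
from h import *
f,K,T=grab("side"); g=f[140:225,290:370]; np.savez("pics/s3.npz",f=f,K=K,T=T)
f2,K2,T2=grab("top"); np.savez("pics/t3.npz",f=f2,K=K2,T=T2); g2=f2[155:230,340:420]
g2=cv2.copyMakeBorder(g2,0,10,0,0,cv2.BORDER_CONSTANT)
cv2.imwrite("pics/c3.png",cv2.resize(np.hstack([g,g2]),None,fx=5,fy=5,interpolation=cv2.INTER_CUBIC))
E
```

```text
time: 12.38
tool_pos: [0.5288, 0.0395, 0.2202]
tool_rot: [0.0, 0.813, -0.583, 0.0]
contact_force: [-0.7, -0.1, 0.1]
gripper_width: 1.001
```

View pics/c3.png

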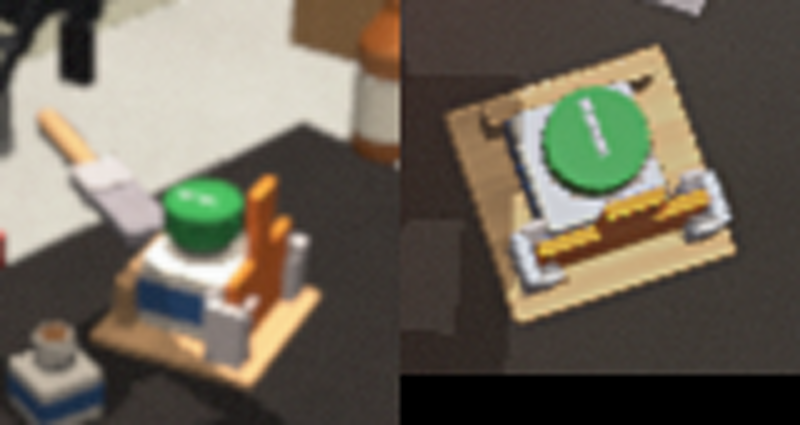

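The keeper stands seated between both channels: tab top near (467,197), plate edges at about (453,203) and (482,195) in the top image. The cap and jar look unchanged. Next I'll measure heights and the cap centre.

```bash
python3 - <<'E'
from h import *
d=np.load("pics/t3.npz"); f,K,T=d['f'],d['K'],d['T']; h=cv2.cvtColor(f,cv2.COLOR_BGR2HSV)
m=cv2.inRange(h[185:212,360:410],(8,120,150),(30,255,255)); m=cv2.inRange(h[185:212,360:410],(15,170,170),(28,255,255))
n,l,s,c=cv2.connectedComponentsWithStats(m)
for i in range(1,n):
    if s[i,4]>5: p=c[i]+[360,185]; print(s[i],p.round(1),"@.116",ray(p,K,T,.116).round(4),"@.068",ray(p,K,T,.068).round(4))
for lo in(90,130,150):
    m=np.zeros(f.shape[:2],np.uint8); m[160:205,360:400]=cv2.inRange(h[160:205,360:400],(45,90,lo),(85,255,255))
    k=max(cv2.findContours(m,0,1)[0],key=cv2.contourArea); (x,y),r=cv2.minEnclosingCircle(k); e=cv2.fitEllipse(k)
    print(lo,(x,y),r,np.round(e[0],2),np.round(e[1],1),ray(e[0],K,T,.098).round(4), "diam mm", np.linalg.norm(ray((x-r,y),K,T,.098)-ray((x+r,y),K,T,.098)).round(4))
d=np.load("pics/s3.npz"); f,K,T=d['f'],d['K'],d['T']; h=cv2.cvtColor(f,cv2.COLOR_BGR2HSV)
print("side proj keeper tab top",proj((.5289,-.1475,.116),K,T).round(1))
for v in range(172,192): print(v,''.join('O' if p[0]<25 and p[1]>140 and p[2]>60 else 'g' if 50<p[0]<85 and p[1]>100 else '.' for p in h[v,318:354]))
for q in((.562,-.1315),):
  a=np.linspace(0,2*np.pi,60); P=[proj((q[0]+.026*np.cos(t),q[1]+.026*np.sin(t),z),K,T) for t in a for z in(.074,.098)]; P=np.array(P); print("cap bbox pred",P.min(0).round(1),P.max(0).round(1))
E
```

```text
[21  8 11  6 20] [386.6 195.4] @.116 [ 0.5277 -0.1481  0.116 ] @.068 [ 0.538  -0.1539  0.068 ]
[32  9  9  5 23] [396.  195.5] @.116 [ 0.5278 -0.1706  0.116 ] @.068 [ 0.5381 -0.1774  0.068 ]
[ 8 16 12  5 26] [373.2 202.9] @.116 [ 0.509  -0.1162  0.116 ] @.068 [ 0.5186 -0.1207  0.068 ]
90 (378.5705261230469, 182.43360900878906) 10.604220390319824 [378.79 182.36] [19.7 20.2] [ 0.5637 -0.1317  0.098 ] diam mm 0.0515
130 (378.9705810546875, 182.14706420898438) 10.199247360229492 [378.92 182.08] [19.3 19.8] [ 0.5644 -0.132   0.098 ] diam mm 0.0496
150 (379.0, 182.0) 10.198139190673828 [379.   181.93] [18.9 19.8] [ 0.5648 -0.1322  0.098 ] diam mm 0.0496
side proj keeper tab top [341.7 177.3]
172 ....................................
173 ....................................
174 ....................................
175 ........................OOO.........
176 .........gggggggg......OOOOO........
177 .......gggggggggggg...OOOOOO........
178 .....ggg...ggggggggg..OOOOOO........
179 .....ggg...g...ggggggOOOOOO.........
180 .....ggggggg...ggggggOOOOOO.........
181 .....ggggggggggggggggOOOOOO.........
182 .....ggggggggggggggg.OOOOOO.........
183 ......gggggggggggggg.OOOOOOOOO......
184 ......gggggggggggggg.OOOOOOOOOO.....
185 ......gggggggggggggg.OOOOOOOOO......
186 ......ggggggggggggg..OOOOOOOOO......
187 .......ggggggggggg....OOOOOOO.......
188 ........ggggggggg.....OOOOOOO.......
189 ..........ggggg.......OOOOOOO.......
190 ......................OOOOOOO.......
191 ......................OOOOOOO.......
cap bbox pred [322.5 176. ] [338.6 190.5]
```

```bash
python3 -m pendant '[[[0,0,-0.03,0.023,-0.1,0,1],[0,0,-0.03,0.02,-0.1,0,1],[0,0,-0.03,0.02,-0.1,0,1],[0,0,-0.03,0.02,-0.1,0,1],[0,0,-0.03,0.02,-0.1,0,1],[0,0,-0.03,0.02,-0.1,0,1],[0,0,-0.03,0.02,-0.083,0,1],[0,0,0,0,0,0,1],[0,0,0,0,0,-0.1,1],[0,0,0,0,0,-0.1,1],[0,0,0,0,0,-0.1,1],[0,0,0,0,0,0,1]]]'
python3 - <<'E'
from h import *
s=manip.state(); print(((np.array([.5645,-.1312,.068])-s['tool_pos'])/.25).round(4), s['joint_pos'].round(2))
f,K,T=grab("side"); cv2.imwrite("pics/c4.png",cv2.resize(f[130:225,290:390],None,fx=6,fy=6,interpolation=cv2.INTER_CUBIC))
E
```

```text
time: 13.98
tool_pos: [0.5625, -0.1302, 0.142]
tool_rot: [-0.001, -0.58, 0.815, 0.002]
contact_force: [-0.3, 0.1, -0.0]
gripper_width: 1.001
[ 0.008  -0.0038 -0.2961] [-0.36  0.02  1.8   0.    1.33  1.55]
```

View pics/c4.png

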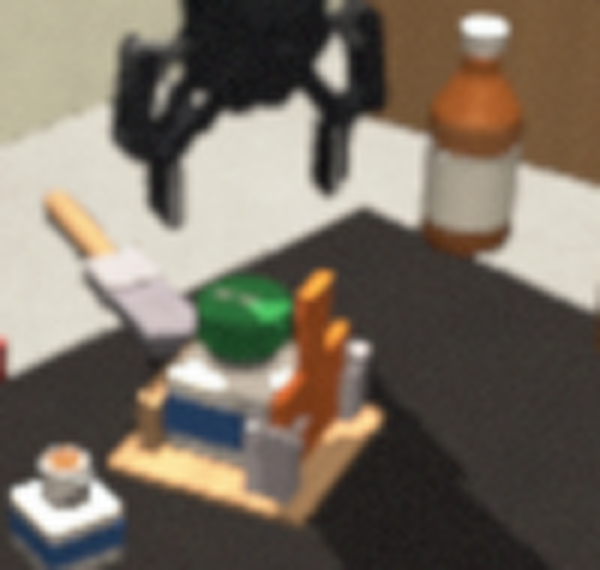

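The gripper is centred above the cap, with tips at about (318,167) and (345,162), and the tab is clear between the jaws. I'll descend and grip.

```bash
python3 -m pendant '[[[0,0,0,0.008,-0.004,-0.08,1],[0,0,0,0,0,-0.08,1],[0,0,0,0,0,-0.08,1],[0,0,0,0,0,-0.056,1],[0,0,0,0,0,0,1]]]'; python3 -m pendant '[[[0,0,0,0,0,0,0],[0,0,0,0,0,0,0],[0,0,0,0,0,0,0],[0,0,0,0,0,0,0],[0,0,0,0,0,0,0],[0,0,0,0,0,0,0]]]'; python3 -c "
from h import *
s=manip.state(); print(s['ft_torque'],s['joint_pos'])"
```

```text
time: 14.65
tool_pos: [0.5652, -0.1315, 0.0685]
tool_rot: [-0.001, -0.58, 0.815, 0.001]
contact_force: [-0.7, -0.7, -0.4]
gripper_width: 1.0
time: 15.4
tool_pos: [0.5675, -0.1323, 0.0722]
tool_rot: [0.001, -0.58, 0.815, -0.001]
contact_force: [-1.2, 0.8, 5.4]
gripper_width: 0.591
[0.20942453 0.09387086 0.07979147] [-3.56768284e-01  1.02484099e-01  1.83960793e+00  2.81121469e-04
  1.19691577e+00  1.54777269e+00]
```

```bash
python3 -m pendant '[[[0,0,0,0,0,0,0],[0,0,0,0,0,0,0]]]'
python3 - <<'E'
from h import *
f,K,T=grab("side"); np.savez("pics/s5.npz",f=f,K=K,T=T); cv2.imwrite("pics/c5.png",cv2.resize(f[150:215,305:365],None,fx=8,fy=8,interpolation=cv2.INTER_CUBIC))
E
```

```text
time: 15.65
tool_pos: [0.5675, -0.1323, 0.0722]
tool_rot: [0.001, -0.58, 0.815, -0.001]
contact_force: [-0.8, 1.1, 5.3]
gripper_width: 0.593
```

View pics/c5.png

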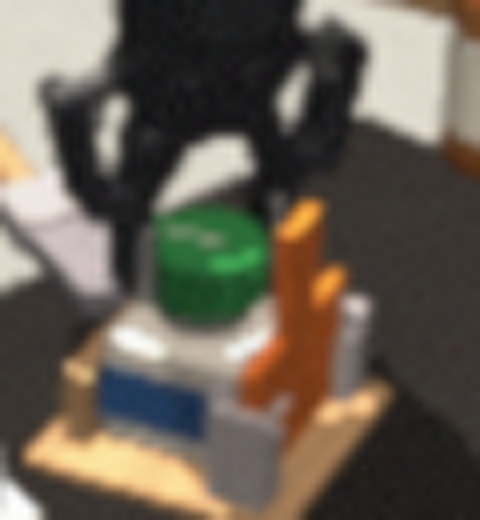

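The pads are on either side of the cap, clear of the tab at (340,183), and the keeper and jar are undisturbed. I'll turn partway and check.

```bash
python3 -m pendant '[[[0,0,0.03,0,0,0,0],[0,0,0.04,0,0,0,0],[0,0,0.04,0,0,0,0],[0,0,0.04,0,0,0,0],[0,0,0,0,0,0,0],[0,0,0,0,0,0,0]]]'
python3 - <<'E'
from h import *
from scipy.spatial.transform import Rotation as R
s=manip.state(); q=s['tool_rot']; x=R.from_quat([q[1],q[2],q[3],q[0]]).as_matrix()[:,0]; print(s['ft_torque'],np.degrees(np.arctan2(x[1],x[0]))%180)
f,K,T=grab("side"); np.savez("pics/s6.npz",f=f,K=K,T=T); cv2.imwrite("pics/c6.png",cv2.resize(f[150:215,305:365],None,fx=8,fy=8,interpolation=cv2.INTER_CUBIC))
E
```

```text
time: 16.45
tool_pos: [0.5668, -0.1325, 0.0721]
tool_rot: [0.0, 0.754, -0.657, 0.0]
contact_force: [-3.5, 0.0, 7.9]
gripper_width: 0.587
[ 0.05655581  0.59893147 -0.09294738] 97.85151883381997
```

View pics/c6.png

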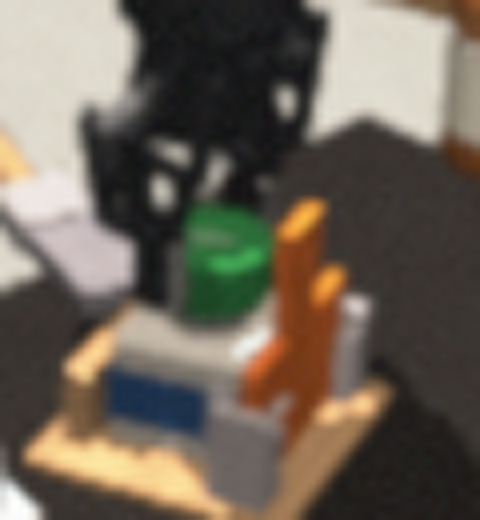

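The gripper has turned 27° as commanded, and the jar and keeper haven't moved (band and tab are at the same pixels). I'll continue to about 72° in total.

```bash
python3 -m pendant '[[[0,0,0.03,0,0,0,0],[0,0,0.04,0,0,0,0],[0,0,0.04,0,0,0,0],[0,0,0.04,0,0,0,0],[0,0,0.04,0,0,0,0],[0,0,0.04,0,0,0,0],[0,0,0.02,0,0,0,0],[0,0,0,0,0,0,0],[0,0,0,0,0,0,0]]]'
python3 - <<'E'
from h import *
from scipy.spatial.transform import Rotation as R
s=manip.state(); q=s['tool_rot']; x=R.from_quat([q[1],q[2],q[3],q[0]]).as_matrix()[:,0]; print(s['ft_torque'],np.degrees(np.arctan2(x[1],x[0]))%180)
f,K,T=grab("side"); np.savez("pics/s7.npz",f=f,K=K,T=T); cv2.imwrite("pics/c7.png",cv2.resize(f[150:215,305:365],None,fx=8,fy=8,interpolation=cv2.INTER_CUBIC))
E
```

```text
time: 17.62
tool_pos: [0.5656, -0.131, 0.0721]
tool_rot: [-0.001, 0.948, -0.319, -0.002]
contact_force: [-7.5, 4.5, 11.8]
gripper_width: 0.592
[ 0.79377737  1.31486064 -0.17975609] 142.8433592487496
```

View pics/c7.png

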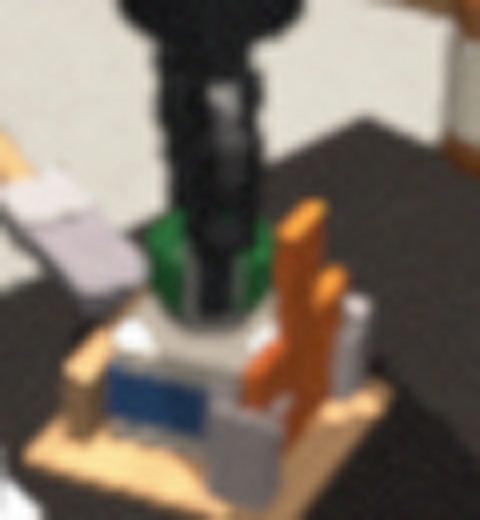

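The jaw has turned 71.9° (1.255 rad). Jar and keeper are in place. I'll lift gently.

```bash
python3 -m pendant '[[[0,0,0,0,0,0.008,0],[0,0,0,0,0,0.008,0],[0,0,0,0,0,0.008,0],[0,0,0,0,0,0,0]]]';  python3 -m pendant '[[[0,0,0,0,0,0.008,0],[0,0,0,0,0,0.008,0],[0,0,0,0,0,0,0]]]'
```

```text
time: 18.18
tool_pos: [0.5655, -0.1318, 0.0752]
tool_rot: [0.0, 0.948, -0.318, -0.001]
contact_force: [0.2, -0.2, -9.3]
gripper_width: 0.591
time: 18.55
tool_pos: [0.5672, -0.1325, 0.0822]
tool_rot: [0.0, 0.948, -0.318, 0.001]
contact_force: [-2.4, 0.7, 0.5]
gripper_width: 0.595
```

```bash
python3 -m pendant '[[[0,0,0,0,0,0.02,0],[0,0,0,0,0,0.02,0],[0,0,0,0,0,0,0],[0,0,0,0,0,0,0]]]'
python3 - <<'E'
from h import *
f,K,T=grab("side"); np.savez("pics/s8.npz",f=f,K=K,T=T); cv2.imwrite("pics/c8.png",cv2.resize(f[140:215,305:365],None,fx=8,fy=8,interpolation=cv2.INTER_CUBIC))
E
```

```text
time: 19.05
tool_pos: [0.5669, -0.1323, 0.0911]
tool_rot: [0.0, 0.948, -0.318, 0.001]
contact_force: [0.8, 1.1, 0.4]
gripper_width: 0.59
```

View pics/c8.png

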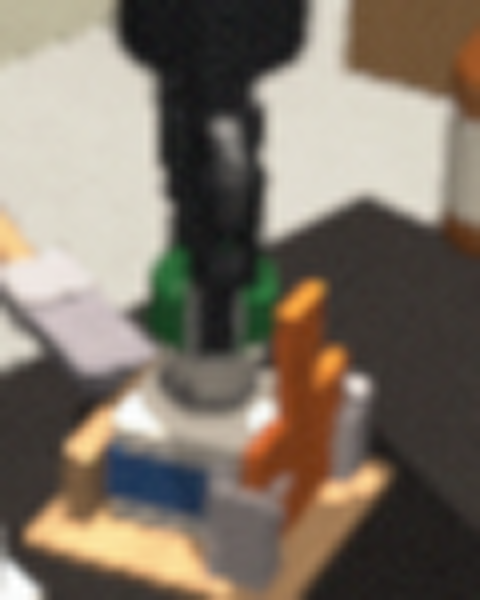

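The cap rises with the gripper: the neck is visible below it at about (331,187), and keeper and jar haven't moved. I'll raise to the final height and correct the ~1.3 mm drift.

```bash
python3 -m pendant '[[[0,0,0,0,0,0.03,0],[0,0,0,0,0,0.03,0],[0,0,0,-0.004,0.004,0.024,0],[0,0,0,0,0,0,0],[0,0,0,0,0,0,0],[0,0,0,0,0,0,0]]]'
python3 - <<'E'
from h import *
f,K,T=grab("side"); np.savez("pics/s9.npz",f=f,K=K,T=T); cv2.imwrite("pics/c9.png",cv2.resize(f[140:215,305:365],None,fx=8,fy=8,interpolation=cv2.INTER_CUBIC))
s=manip.state(); print(s['tool_pos'],s['ft_torque'])
c=np.array([.5648,-.1312])
a=np.linspace(0,2*np.pi,90)
def bb(r,zs): P=np.array([proj((c[0]+r*np.cos(t),c[1]+r*np.sin(t),z),K,T) for t in a for z in zs]); return P.min(0).round(1),P.max(0).round(1)
print("pred cap bbox",bb(.026,(.114,.138)),"pred rim",bb(.017,(.094,)))
for nm in("s5","s9"):
  h=cv2.cvtColor(np.load(f"pics/{nm}.npz")["f"],cv2.COLOR_BGR2HSV)[150:200,310:350]; m=cv2.inRange(h,(50,100,30),(85,255,255)); ys,xs=np.nonzero(m); print(nm,xs.min()+310,xs.max()+311,ys.min()+150,ys.max()+151)
E
```

```text
time: 19.85
tool_pos: [0.5652, -0.1309, 0.1112]
tool_rot: [-0.0, 0.948, -0.318, -0.0]
contact_force: [-0.2, 0.5, 0.9]
gripper_width: 0.589
[ 0.5652063  -0.13092283  0.11116787] [ 0.0262213  -0.01472564  0.04120256]
pred cap bbox (array([322.1, 165.1]), array([338.4, 179.5])) pred rim (array([324.7, 178.2]), array([335.1, 183.5]))
s5 325 339 176 190
s9 325 340 166 178
```

View pics/c9.png

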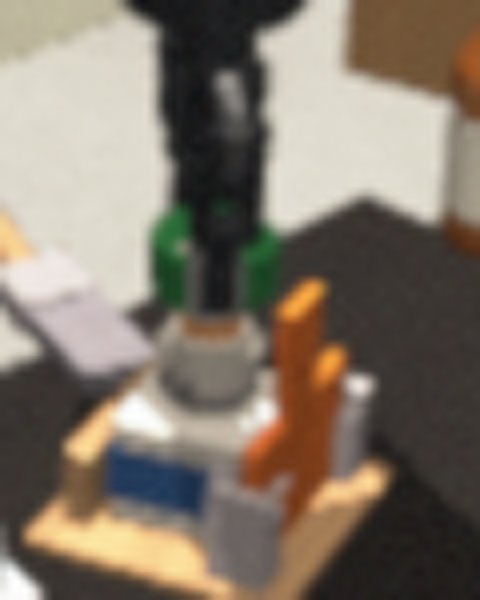

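The cap is held level and centred over the open neck (cap columns ≈324–340, neck ≈325–338), with the keeper still in its slot. I'll add a small height trim, then hand in.

```bash
python3 -m pendant '[[[0,0,0,0,0,0.006,0],[0,0,0,0,0,0,0],[0,0,0,0,0,0,0],[0,0,0,0,0,0,0]]]' && python3 -c "
from h import *
print(manip.job_done())"
```

```text
time: 20.4
tool_pos: [0.5654, -0.131, 0.113]
tool_rot: [0.0, 0.948, -0.318, -0.0]
contact_force: [0.6, 0.2, 0.5]
gripper_width: 0.592
the job is handed in; nothing more can be done
None
```

I put the orange keeper plate in the stand's slot and let go of it. Then I turned the cap 71.9° (1.255 rad) anticlockwise, lifted it off, and handed the job in at about 20.4 s with the cap still held over the open jar.

**Keeper:** It stopped on the slot floor with about 8 N of push. Its position measured afterwards from the camera matches a fully seated plate, and it was still in place in the last picture.

**Cap:** The last picture shows it level and centred over the neck to within about a pixel (3 mm). From the tool height, the gap is about 20–21 mm.

**Jar:** It looked down and untwisted in every picture during the turn and lift.

**Checks that disagreed or were not made:**
- **Gripping:** Closing on the cap raised the gripper about 4 mm. I allowed for this in the final height.
- **Lifting:** The first lift briefly pulled with about 9 N before the cap came free.
- **Gap:** Counting pixels, the cap rose about 37 ± 3 mm, against 39 mm from the tool reading. If the pixel count is right, the gap was about 18 mm before I raised the cap a last 1.5 mm or so.
- **Not checked:** I took no picture after that last raise, and did not measure whether the other items on the bench had moved.

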